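# Roll a bisque tube to the stop and bed it

## Robot

A 7-joint arm with a two-finger parallel gripper is mounted at the origin on the work surface. World frame = base frame: x ahead of the robot, y to its left, z up, the work surface at z = 0. Lengths are in m, angles in rad, forces in N, time in s.
With the tool pointing down it reaches from about 0.35 to 0.775 m from the base axis. Payload 3.1 kg.
Tool frame: the origin (TCP) lies on the centre line of the jaws, within the pads' length; the fingertips stand 11 mm ahead of it and the grasp point (between the pads) lies 8 mm behind it (r.tip_extent is the distance from the TCP to the fingertips, in m); z points along the fingers, y is the line along which they close (so a half turn about z gives the same grasp; the last joint's range is limited). The gripper opens to 85 mm and grips with 20 to 120 N. Pads are 22 mm wide; open, the fingers measure 114 mm over their backs; the gripper's body (76 mm by 85 mm) begins 54 mm behind the grasp point. The pads swing forward as they close: fully open they stand 13 mm farther back than shut.
Start: joints at [1.117, 0.311, 0.014, 1.512, -0.004, 1.319, -0.027], TCP at [0.22, -0.504, 0.242] pointing down, gripper open.
Joint ranges: [-2.7, 2.7], [-0.3, 1.91], [-1.27, 1.3], [0.12, 2.57], [-1.44, 4.58], [0.2, 2.03], [-3.05, 3.05]. Speed limits (rad/s): [2.79, 2.79, 3.14, 3.14, 3.14, 3.14, 3.14].

## Interface

Orientations are given as a unit quaternion [w, x, y, z].
In Python, from workcell import r gives the robot as it stands.
- The arm moves only by the tool carry_out, never from a script. Its argument "plan" is a list of rows, each an object with "translation": the shift along the tool's x, y, z each as a share of 500 mm, from -1 to 1, a list of three; "rot": the turn, a rotation vector about the tool's x, y, z each as a share of pi rad, from -1 to 1, a list of three. A call has 1 to 20 rows; each row is the pose to reach, as a shift and turn from the pose commanded when the call began, along the tool's axes at that moment, turning the shorter way round; what a row does not reach only later rows make up. A row lasts 1/10 s, in which the tool goes at most 50 mm and 8.59 degrees, less where a joint would pass 70% of its speed; a pose out of reach is approached as far as the arm can. A call with a number of a shift or a turn outside -1 to 1 is refused whole. A call with a gripper value outside its range is refused whole. "fingers" is the opening in per cent of the stroke, from 0 (shut) to 100 (fully open), set as the call begins (left out, the last holds). The fingers move at their own pace and stop on an object; the grip force is fixed at half the most. Time passes only in rows, so rows that repeat a pose let the fingers close. It gives the time, the measured TCP pose, the force, the opening and the grip force at its end, in the units of the state.
- r.observe(): the state, without advancing time (a new reading comes with each control period).
- r.read_camera(name): name is "side" or "top"; returns a dict with "color" (480x640x3 uint8, red, green, blue), "depth" (480x640 float32, m along the optical axis (not along the pixel's ray), 0 where there is no reading), "K" (3x3 intrinsics, pixels), "xyz" and "orientation" of the camera in the world. Camera axes: x right, y down, z forward; pixel columns grow to the right and rows downward; lengths in m; the calibration is good to about 2 mm. A picture is of the moment at which its call begins.
- r.close_job(): hands the job in; it is judged then, once.
Trained networks look in a picture, given as the dict that the camera call returned (one of the last four; its "shot" number tells which), for a name from the list of things; names that differ only in an ending like _2 or _b are one class to them, and where a whole thing is asked for, a point or a joint stands for the part that bears it (a point fixed in the world has none). Each returns a list of dicts, best first, with "conf" (0 to 1); they miss things now and then, are a little off and sometimes report something else, mostly with a low value. They report only what shows in the picture. A call takes as long as a camera call. They do not tell look-alikes from the thing itself.
- r.find_in(target, picture): "extent" ([centre column, centre row, width, height] in pixels, round what is visible of it).
The state is a dict: "time": time; "joint_positions": joint angles; "dq": joint speeds; "joint_torque": joint torques, N m; "tool_pos": TCP position; "ee_rot": TCP orientation; "contact_force": force on the tool from outside, world axes, zero at the start; "moment": the same for the moment, N m; "gripper_width": opening from 0.0 (shut) to 1.0 (fully open); "grasp_force": force on a finger pad.
Only numpy, scipy, OpenCV 4.12 (cv2) and the standard library are available. Lean on these libraries where they do the work, as an engineer would, in place of code of your own. Each camera call takes 0.05 s, during which the arm holds its last target. There are 200 camera calls.

## Task

Slowly roll the white bisque tube along the decorating board by pushing its side, without lifting it, until it lies square against the red-topped felt stop that marks its place. Keep pushing gently to take up the stop's loose play until it comes firm, and bed the tube there with about 9 newtons for a full second (the brittle bisque chips at 14), then draw back gently and leave it lying against the stop. Push only the tube, not the stop, and leave the jars and the cup where they are.

Things in the scene. Friction and masses are not known exactly. Their poses are not given: they have to be found in the camera images.
- board: Fixed level plywood board, 400 (x) by 200 (y) mm; origin at the centre of its underside, on the table. The tube rolls along its +x. Its top is 20 mm above the table; side rails 8 mm thick along the y edges stand 10 mm higher. A grey block at its +x end, behind the stop, reaches 56 mm above the table.
- stop: Felt-faced plate with red top across the board's +x end, 130 mm wide, 33 deep, top 22 mm above its origin. Origin: middle of its felt face, 46 mm above the table; axes as the board's. Tube touches with its axis 26 mm before it (-x). It slides loosely (1.2 N) to +x for an unseen 2 to 18 mm, then is firm (0.15 mm per N): feel for it; 4 to 14 N is right. The tube passes on the push less 1 to 3 N.
- tube: Loose white bisque tube, blue bands and coloured dots, diameter 52 mm, length 120, about 0.15 kg, lying across the board. Origin: its centre, 46 mm above the table. Its y axis is its long axis, within 5 degrees of the board's y at the start; x and z turn as it rolls (z up at the start). Rolls easily; push at about 30 mm/s, always under 200.
- jar_red: Paint jar with red lid, 48 mm across, 60 high, on the table beside the board (it and the blue one may be swapped). Origin: centre of its underside.
- jar_blue: The same with a blue lid.
- water_cup: Blue ceramic cup, 64 mm across, 65 high, on the table at the board's other side. Origin: centre of its underside.
There are look-alikes about, which are no part of the job. Of the things like the tube, leave any that is pink; of the rest the larger one is meant.

How it is judged:
By the outcome, as a careful person would: the job done as asked, in the order asked, and still so for the second after the job is handed in, with the robot touching nothing.
It also fails if it takes over 61 s, if anything falls off the work surface, if the arm or the gripper's body presses on something with over 40 N, if the wrist force passes 120 N, or if a joint passes its speed limit or range.

## Working session

There is one attempt and no reset: what is moved stays moved. The work goes in short steps, Python scripts to look and compute and a tool call to move; the robot and the scene stay as the last step left them, time stands still between calls to the robot, and variables do not carry over. Pictures are saved under pics/ and viewed, at most 10 in all, crops included, and the job is handed in when it is done.

Besides the shell and the picture viewer there is one more tool, called after "Request:" as name(argument=value, ...) on one line, values as JSON. carry_out: Moves the arm, as the interface text tells. Shift numbers are shares of 500 mm and turn numbers shares of pi rad, none past 1 either way. Its arguments: {"type":"object","properties":{"plan":{"type":"array"},"fingers":{"type":"number"}},"required":["plan"]}

```bash
mkdir -p pics; cat > h.py <<'E'
import numpy as np, cv2
from scipy.spatial.transform import Rotation as R
from workcell import r
def rot(q): return R.from_quat([q[1],q[2],q[3],q[0]])
def cloud(p):
    d=p["depth"]; K=p["K"]; v,u=np.mgrid[:480,:640]
    P=np.stack([(u-K[0][2])*d/K[0][0],(v-K[1][2])*d/K[1][1],d],-1)
    W=P@rot(p["orientation"]).as_matrix().T+np.array(p["xyz"]); W[d==0]=np.nan
    return W
E
python3 - <<'E'
from h import *
for n in ["top","side"]:
    p=r.read_camera(n); cv2.imwrite(f"pics/{n}1.png",p["color"][:,:,::-1]); np.savez(f"{n}1.npz",W=cloud(p),c=p["color"])
    W=cloud(p)
    for t in ["tube","stop","board","jar_red","jar_blue","water_cup"]:
        for f in r.find_in(t,p)[:4]:
            e=f["extent"]; u,v=int(e[0]),int(e[1]); print(n,t,round(f["conf"],2),np.round(e),np.round(W[min(v,479),min(u,639)],3))
o=r.observe();print({k:np.round(v,3) for k,v in o.items()})
E
```

```text
top tube 0.93 [307. 246.  36.  68.] [ 0.544 -0.039  0.074]
top tube 0.76 [452. 289.  55.  72.] [ 0.464 -0.299  0.052]
top stop 0.6 [202. 219.  38.  73.] [0.594 0.147 0.07 ]
top jar_red 0.65 [237. 151.  27.  29.] [0.726 0.086 0.061]
top jar_red 0.63 [203. 320.  37.  31.] [0.416 0.156 0.004]
top jar_blue 0.65 [312. 164.  24.  34.] [ 0.698 -0.051  0.057]
top jar_blue 0.16 [237. 150.  29.  33.] [0.728 0.088 0.061]
top water_cup 0.93 [205. 320.  38.  35.] [0.418 0.154 0.004]
side tube 0.98 [472. 251.  47.  43.] [ 0.329 -0.126  0.036]
side tube 0.66 [411. 178.  70.  33.] [ 0.461 -0.293  0.045]
side tube 0.63 [328. 258.  81.  52.] [ 0.546 -0.018  0.067]
side stop 0.82 [263. 332.  94.  54.] [0.592 0.154 0.069]
side board 0.77 [304. 310. 246. 218.] [0.563 0.059 0.023]
side board 0.75 [264. 330.  93.  55.] [0.594 0.149 0.07 ]
side jar_red 0.68 [190. 301.  33.  48.] [0.726 0.11  0.05 ]
side jar_blue 0.71 [247. 242.  31.  43.] [ 0.693 -0.038  0.049]
side water_cup 0.62 [388. 366.  47.  60.] [0.419 0.12  0.009]
{'time': np.float64(0.7), 'joint_positions': array([ 1.117,  0.311,  0.014,  1.511, -0.004,  1.319, -0.027]), 'dq': array([-0.001,  0.   ,  0.001, -0.001,  0.   ,  0.   , -0.   ]), 'joint_torque': array([ 0.0000e+00, -3.7969e+01,  1.4600e-01, -2.3081e+01,  1.2000e-02,
        2.0000e-03,  0.0000e+00]), 'tool_pos': array([ 0.22 , -0.504,  0.242]), 'ee_rot': array([0.   , 0.979, 0.204, 0.   ]), 'contact_force': array([ 0.252,  0.212, -0.186]), 'moment': array([-0.023, -0.017,  0.023]), 'grasp_force': np.float64(0.0), 'gripper_width': np.float64(1.0)}
```

View pics/top1.png

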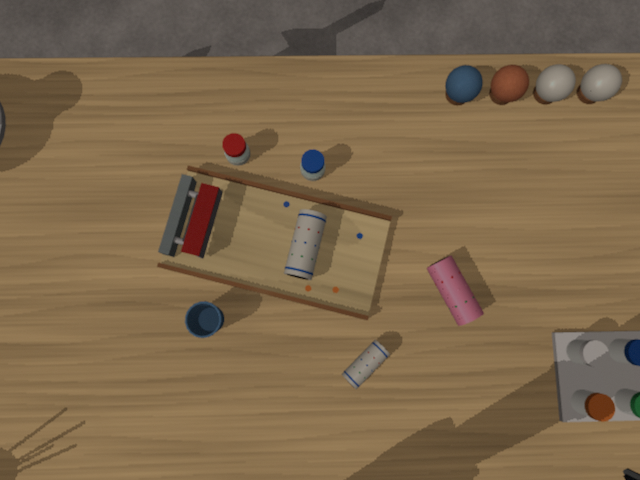

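View pics/side1.png

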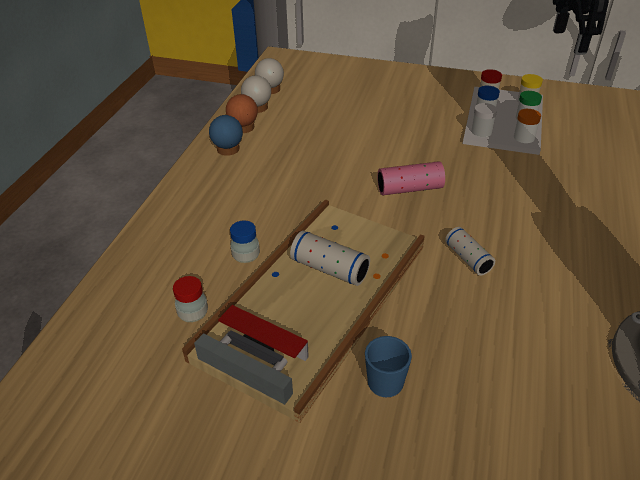

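```bash
python3 - <<'E'
from h import *
f=np.load("top1.npz");W=f["W"];c=f["c"].astype(int)
hsv=cv2.cvtColor(f["c"],cv2.COLOR_RGB2HSV)
def rect(P):
    (x,y),(w,h),a=cv2.minAreaRect((P[:,:2]*1000).astype(np.float32)); 
    return np.round([x,y,w,h,a],1),np.round(np.median(P[:,2]),4),len(P)
X,Y,Z=W[...,0],W[...,1],W[...,2]
v,u=np.mgrid[:480,:640]
red=(c[...,0]>110)&(c[...,1]<60)&(u>170)&(u<230)&(v>175)&(v<265)
print("stop red",rect(W[red&(Z>.06)]))
tb=(u>270)&(u<340)&(v>200)&(v<290)&(Z>.045)
P=W[tb];print("tube",rect(P),P[:,2].max())
top=P[P[:,2]>.066]; m=top[:,:2].mean(0);U,S,Vt=np.linalg.svd(top[:,:2]-m);print("tubetop",m,np.degrees(np.arctan2(*Vt[0][::-1])))
bd=(u>150)&(u<410)&(v>160)&(v<325)&(Z>.013)&(Z<.036)
print("board",rect(W[bd]))
bd&=(Z>.026);print("rails",rect(W[bd]))
gr=(u>155)&(u<200)&(v>170)&(v<260)&(Z>.048)&(Z<.062);print("block",rect(W[gr]))
print(r.tip_extent)
E
```

```text
stop red (array([ 532.5,  164.1,    7.2,    0. , -104.8]), np.float64(0.0698), 2)
tube (array([549.7, -36.5,  52.4, 121.2,  75.5]), np.float64(0.0691), 1913) 0.07634370483031439
tubetop [ 0.54913688 -0.03670659] 165.1873859652338
board (array([557.9,  18.4, 431.2, 315.7,  86.5]), np.float64(0.0211), 18273)
rails (array([556.9,  18.4, 432.3, 310.8,  87. ]), np.float64(0.0308), 2267)
block (array([602.3, 172.2,  76.4, 150.3,  75. ]), np.float64(0.0565), 1205)
0.011
```

```bash
python3 - <<'E'
from h import *
f=np.load("top1.npz");W=f["W"]
hsv=cv2.cvtColor(f["c"],cv2.COLOR_RGB2HSV).astype(int)
X,Y,Z=W[...,0],W[...,1],W[...,2]
v,u=np.mgrid[:480,:640]
w=(u>170)&(u<230)&(v>175)&(v<265)&(Z>.062)
print("stop",cv2.minAreaRect((W[w][:,:2]*1000).astype(np.float32)),np.median(W[w][:,2]),w.sum())
a=np.radians(75)
for it in range(3):
    e=np.array([np.cos(a),np.sin(a)]);n=np.array([-e[1],e[0]])
    q=W[...,:2]-[0.558,0.03]; s=q@e;t=q@n
    res=[]
    for lo,hi in [(.085,.107),(-.107,-.085)]:
        k=(abs(s)<.18)&(t>lo)&(t<hi)&(Z>.027)&(Z<.034)
        cf=np.polyfit(s[k],t[k],1);res.append(cf);
    a+=np.mean([c[0] for c in res]); print(np.degrees(a),res)
e=np.array([np.cos(a),np.sin(a)]);n=np.array([-e[1],e[0]]);c=np.array([.5491,-.0367])
tc=np.mean([c_[1] for c_ in res]); print("tube s,t",(c-[.558,.03])@e,(c-[.558,.03])@n-tc)
S=(W[w][:,:2]-[.558,.03]);print("stop s",np.percentile(S@e,[1,99]),"t",np.percentile(S@n-tc,[1,99]))
# target start pose
o=r.observe();Rm=rot(o["ee_rot"])
Rt=R.from_matrix(np.array([[e[0],e[1],0],[e[1],-e[0],0],[0,0,-1]]).T)
for nm,ds,z in [("above",-.062,.15),("down",-.062,.034)]:
    off=tc+ (0 if 0 else ((c-[.558,.03])@n-tc))
    p=np.array([.558,.03])+e*((c-[.558,.03])@e+ds)+n*off
    T=np.array([*p,z]);print(nm,T,Rm.inv().apply(T-o["tool_pos"])/.5,(Rm.inv()*Rt).as_rotvec()/np.pi)
E
```

```text
stop ((596.5485229492188, 151.03842163085938), (34.39868927001953, 130.7696990966797), 74.93383026123047) 0.06884255106209258 1391
74.85278419493505 [array([-0.00296384,  0.09075248]), array([-0.00217496, -0.10086012])]
74.85476476235802 [array([-0.00032379,  0.09074782]), array([ 0.00039293, -0.10085989])]
74.85476584409278 [array([-0.00035834,  0.09074782]), array([ 0.00035838, -0.10085989])]
tube s,t -0.06670855981345157 -0.0037795800046985187
stop s [0.10993487 0.14301128] t [-0.06397119  0.06368373]
above [ 0.53290147 -0.09654653  0.15      ] [ 0.89938946 -0.4964395   0.18460383] [ 2.23892553e-05  1.65372807e-05 -2.84751654e-01]
down [ 0.53290147 -0.09654653  0.034     ] [ 0.89939315 -0.49645877  0.41660383] [ 2.23892553e-05  1.65372807e-05 -2.84751654e-01]
```

Request:
carry_out(plan=[{"translation": [0.09,-0.05,0.018],"rot": [0,0,-0.028]},{"translation": [0.18,-0.1,0.037],"rot": [0,0,-0.057]},{"translation": [0.27,-0.15,0.055],"rot": [0,0,-0.085]},{"translation": [0.36,-0.2,0.074],"rot": [0,0,-0.114]},{"translation": [0.45,-0.25,0.092],"rot": [0,0,-0.142]},{"translation": [0.54,-0.3,0.11],"rot": [0,0,-0.171]},{"translation": [0.63,-0.35,0.13],"rot": [0,0,-0.2]},{"translation": [0.72,-0.4,0.148],"rot": [0,0,-0.228]},{"translation": [0.81,-0.45,0.166],"rot": [0,0,-0.256]},{"translation": [0.86,-0.475,0.175],"rot": [0,0,-0.27]},{"translation": [0.899,-0.496,0.185],"rot": [0,0,-0.2848]},{"translation": [0.899,-0.496,0.185],"rot": [0,0,-0.2848]},{"translation": [0.899,-0.496,0.185],"rot": [0,0,-0.2848]},{"translation": [0.899,-0.496,0.185],"rot": [0,0,-0.2848]}])

```text
time: 2.1
tool_pos: [0.5322, -0.0988, 0.1499]
ee_rot: [0.0, 0.795, 0.607, -0.001]
contact_force: [0.7, -0.5, 0.4]
gripper_width: 1.0
grasp_force: 0.0
```

Request:
carry_out(plan=[{"translation": [0,0,0.06],"rot": [0,0,0]},{"translation": [0,0,0.12],"rot": [0,0,0]},{"translation": [0,0,0.17],"rot": [0,0,0]},{"translation": [0,0,0.2],"rot": [0,0,0]},{"translation": [0,0,0.22],"rot": [0,0,0]},{"translation": [0,0,0.232],"rot": [0,0,0]},{"translation": [0,0,0.232],"rot": [0,0,0]},{"translation": [0,0,0.232],"rot": [0,0,0]}])

```text
time: 2.9
tool_pos: [0.5335, -0.0972, 0.0346]
ee_rot: [0.001, 0.794, 0.608, 0.001]
contact_force: [0.5, 0.2, -0.2]
gripper_width: 1.001
grasp_force: 0.0
```

```bash
python3 - <<'E'
from h import *
p=r.read_camera("side"); cv2.imwrite("pics/s2.png",cv2.resize(p["color"][180:380,200:460,::-1],None,fx=3,fy=3))
print(r.observe()["contact_force"],r.observe()["tool_pos"])
E
```

```text
[ 0.16155655 -0.13900353  1.02617848] [ 0.53363966 -0.09709132  0.03478036]
```

View pics/s2.png

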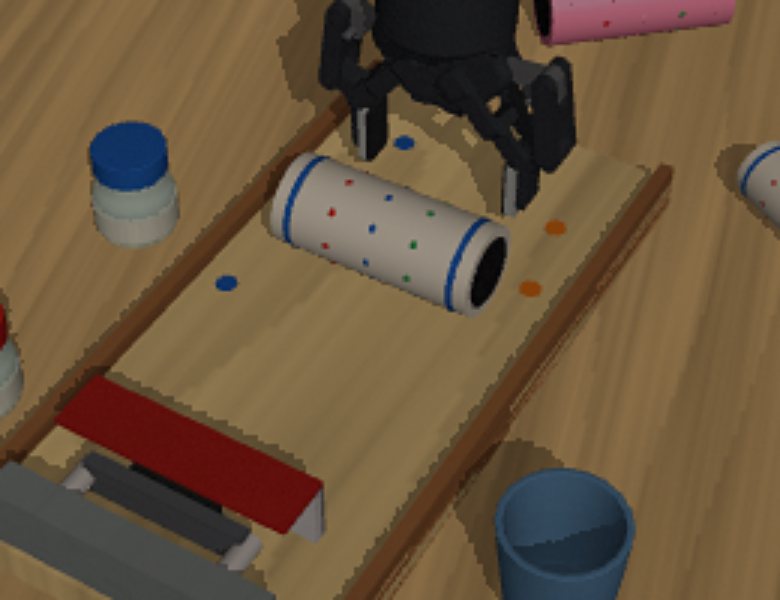

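Request:
carry_out(plan=[{"translation": [0.008,0,0]},{"translation": [0.016,0,0]},{"translation": [0.022,0,0]},{"translation": [0.027,0,0]},{"translation": [0.031,0,0]},{"translation": [0.035,0,0]},{"translation": [0.039,0,0]},{"translation": [0.043,0,0]},{"translation": [0.047,0,0]},{"translation": [0.051,0,0]},{"translation": [0.055,0,0]},{"translation": [0.059,0,0]},{"translation": [0.064,0,0]},{"translation": [0.069,0,0]},{"translation": [0.074,0,0]},{"translation": [0.079,0,0]},{"translation": [0.084,0,0]},{"translation": [0.089,0,0]},{"translation": [0.094,0,0]},{"translation": [0.1,0,0]}])

```text
validation failed for argument at $.pl...
```

Each row needs "rot" as well.

Request:
carry_out(plan=[{"translation": [0.008,0,0],"rot": [0,0,0]},{"translation": [0.016,0,0],"rot": [0,0,0]},{"translation": [0.022,0,0],"rot": [0,0,0]},{"translation": [0.027,0,0],"rot": [0,0,0]},{"translation": [0.031,0,0],"rot": [0,0,0]},{"translation": [0.035,0,0],"rot": [0,0,0]},{"translation": [0.039,0,0],"rot": [0,0,0]},{"translation": [0.043,0,0],"rot": [0,0,0]},{"translation": [0.047,0,0],"rot": [0,0,0]},{"translation": [0.051,0,0],"rot": [0,0,0]},{"translation": [0.055,0,0],"rot": [0,0,0]},{"translation": [0.059,0,0],"rot": [0,0,0]},{"translation": [0.064,0,0],"rot": [0,0,0]},{"translation": [0.069,0,0],"rot": [0,0,0]},{"translation": [0.074,0,0],"rot": [0,0,0]},{"translation": [0.079,0,0],"rot": [0,0,0]},{"translation": [0.084,0,0],"rot": [0,0,0]},{"translation": [0.089,0,0],"rot": [0,0,0]},{"translation": [0.094,0,0],"rot": [0,0,0]},{"translation": [0.1,0,0],"rot": [0,0,0]}])

```text
time: 4.95
tool_pos: [0.5459, -0.0485, 0.0338]
ee_rot: [0.0, 0.794, 0.608, -0.0]
contact_force: [-0.3, -0.4, 0.5]
gripper_width: 1.001
grasp_force: 0.1
```

```bash
cat > m.py <<'E'
from h import *
a=np.radians(74.855);e=np.array([np.cos(a),np.sin(a)]);n=np.array([-e[1],e[0]])
def look(save=None):
    o=r.observe();p=r.read_camera("top");W=cloud(p);Z=W[...,2]
    if save: cv2.imwrite(save,cv2.resize(p["color"][140:340,140:410,::-1],None,fx=2.9,fy=2.9))
    q=W[...,:2]-[.558,.03];s=q@e;t=q@n+.005
    tcp=(o["tool_pos"][:2]-[.558,.03])@e
    k=(abs(t)<.063)&(Z>.055)&(Z<.08)&(s>tcp+.012)
    c=p["color"].astype(int); red=(c[...,0]>2*c[...,1])&(c[...,0]>60)&(s>.08)
    ks=k&red&(Z>.06); kt=k&~red&(s<np.nanpercentile(s[ks],2))
    print("tcp s",tcp,"z",o["tool_pos"][2],"F along",o["contact_force"][:2]@e,"F",np.round(o["contact_force"],2))
    print("stop",np.percentile(s[ks],[1,50,99]),ks.sum())
    for lo,hi in [(-.06,-.03),(-.03,0),(0,.03),(.03,.06)]:
        j=kt&(t>lo)&(t<hi); print("tube",lo,np.round(np.percentile(s[j],[1,50,99]),4) if j.any() else None,j.sum())
E
python3 -c "
from m import *
look('pics/t3.png')"
```

```text
tcp s -0.07888846530963264 z 0.03377237722120907 F along -0.4951213735439708 F [-0.33 -0.42  0.5 ]
stop [0.10996318 0.12540201 0.1422782 ] 1309
tube -0.06 [0.1094 0.11   0.1101] 5
tube -0.03 [0.1096 0.1098 0.1101] 5
tube 0 [-0.029  -0.0203  0.1101] 66
tube 0.03 [-0.0397 -0.0272  0.1101] 165
```

View pics/t3.png

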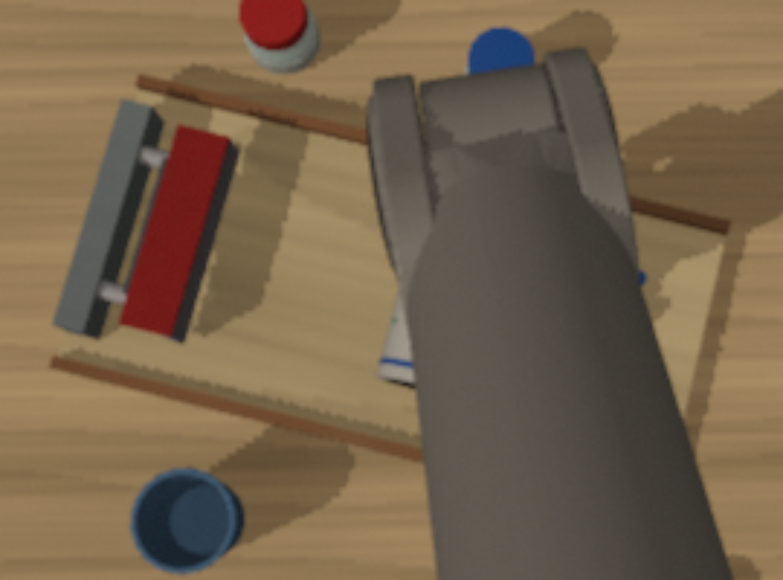

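Request:
carry_out(plan=[{"translation": [0.005,0,0],"rot": [0,0,0]},{"translation": [0.01,0,0],"rot": [0,0,0]},{"translation": [0.016,0,0],"rot": [0,0,0]},{"translation": [0.022,0,0],"rot": [0,0,0]},{"translation": [0.028,0,0],"rot": [0,0,0]},{"translation": [0.034,0,0],"rot": [0,0,0]},{"translation": [0.04,0,0],"rot": [0,0,0]},{"translation": [0.046,0,0],"rot": [0,0,0]},{"translation": [0.052,0,0],"rot": [0,0,0]},{"translation": [0.058,0,0],"rot": [0,0,0]},{"translation": [0.064,0,0],"rot": [0,0,0]},{"translation": [0.07,0,0],"rot": [0,0,0]},{"translation": [0.076,0,0],"rot": [0,0,0]},{"translation": [0.082,0,0],"rot": [0,0,0]},{"translation": [0.088,0,0],"rot": [0,0,0]},{"translation": [0.094,0,0],"rot": [0,0,0]},{"translation": [0.1,0,0],"rot": [0,0,0]},{"translation": [0.106,0,0],"rot": [0,0,0]},{"translation": [0.112,0,0],"rot": [0,0,0]},{"translation": [0.118,0,0],"rot": [0,0,0]}])

```text
time: 7.0
tool_pos: [0.5613, 0.0086, 0.0338]
ee_rot: [0.0, 0.794, 0.608, -0.0]
contact_force: [0.2, -0.1, -0.4]
gripper_width: 0.999
grasp_force: 0.0
```

Request:
carry_out(plan=[{"translation": [0.006,0,0],"rot": [0,0,0]},{"translation": [0.012,0,0],"rot": [0,0,0]},{"translation": [0.018,0,0],"rot": [0,0,0]},{"translation": [0.024,0,0],"rot": [0,0,0]},{"translation": [0.03,0,0],"rot": [0,0,0]},{"translation": [0.036,0,0],"rot": [0,0,0]},{"translation": [0.042,0,0],"rot": [0,0,0]},{"translation": [0.048,0,0],"rot": [0,0,0]},{"translation": [0.054,0,0],"rot": [0,0,0]},{"translation": [0.06,0,0],"rot": [0,0,0]},{"translation": [0.066,0,0],"rot": [0,0,0]},{"translation": [0.071,0,0],"rot": [0,0,0]},{"translation": [0.076,0,0],"rot": [0,0,0]},{"translation": [0.08,0,0],"rot": [0,0,0]},{"translation": [0.084,0,0],"rot": [0,0,0]},{"translation": [0.087,0,0],"rot": [0,0,0]},{"translation": [0.09,0,0],"rot": [0,0,0]}])

```text
time: 8.7
tool_pos: [0.573, 0.0519, 0.0338]
ee_rot: [0.0, 0.794, 0.608, -0.0]
contact_force: [-0.2, 0.9, 0.3]
gripper_width: 1.003
grasp_force: 0.0
```

```bash
python3 - <<'E'
from m import *
o=r.observe();print((o["tool_pos"][:2]-[.558,.03])@e,o["tool_pos"][2],(o["tool_pos"][:2]-[.558,.03])@n+.005)
for i in range(2):
    p=r.read_camera("side");o=r.observe();print(o["contact_force"],o["contact_force"][:2]@e)
cv2.imwrite("pics/s4.png",cv2.resize(p["color"][180:400,170:430,::-1],None,fx=2.7,fy=2.7))
E
```

```text
0.025075638840964448 0.03378480465302157 -0.003792219145812902
[-0.76433231  0.60029276 -0.18236197] 0.37975169844376233
[-0.17613289  0.16558218  0.52865825] 0.11381418032991818
```

View pics/s4.png

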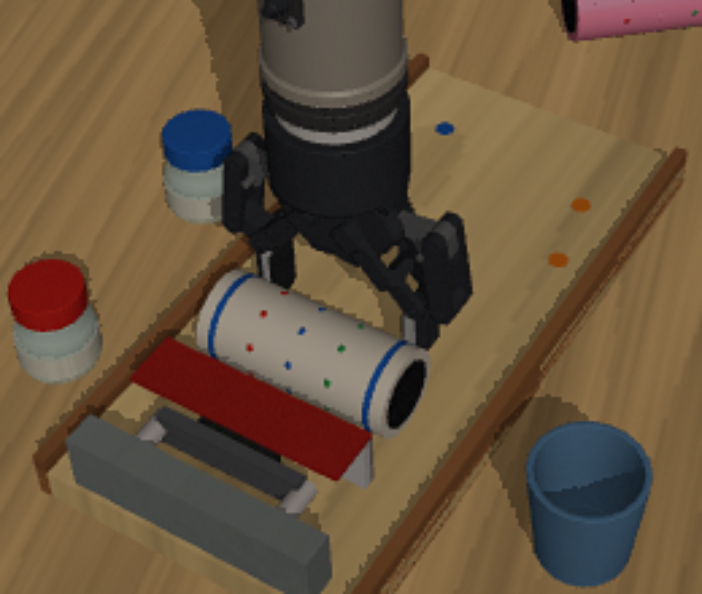

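Request:
carry_out(plan=[{"translation": [0.003,0,0],"rot": [0,0,0]},{"translation": [0.006,0,0],"rot": [0,0,0]},{"translation": [0.009,0,0],"rot": [0,0,0]},{"translation": [0.012,0,0],"rot": [0,0,0]},{"translation": [0.015,0,0],"rot": [0,0,0]},{"translation": [0.018,0,0],"rot": [0,0,0]},{"translation": [0.021,0,0],"rot": [0,0,0]},{"translation": [0.024,0,0],"rot": [0,0,0]},{"translation": [0.027,0,0],"rot": [0,0,0]},{"translation": [0.03,0,0],"rot": [0,0,0]},{"translation": [0.033,0,0],"rot": [0,0,0]},{"translation": [0.036,0,0],"rot": [0,0,0]},{"translation": [0.036,0,0],"rot": [0,0,0]}])

```text
time: 10.1
tool_pos: [0.5778, 0.0697, 0.0338]
ee_rot: [-0.0, 0.794, 0.608, 0.0]
contact_force: [0.0, 0.2, 0.2]
gripper_width: 1.001
grasp_force: 0.0
```

```bash
cat > q.py <<'E'
from m import *
F=[]
for i in range(2):
    p=r.read_camera("side");o=r.observe();F.append(-o["contact_force"][:2]@e)
W=cloud(p);q=W[...,:2]-[.558,.03];s=q@e;t=q@n+.005;Z=W[...,2];c=p["color"].astype(int)
k=(c[...,0]>2*c[...,1])&(c[...,0]>60)&(Z>.062)&(Z<.075)&(abs(t)<.06)&(s>.08)&(s<.2)
k2=(c[...,1]>.6*c[...,0])&(Z>.066)&(Z<.078)&(abs(t)<.055)&(s>.03)&(s<.13)
print("t",o["time"],"tcp",np.round((o["tool_pos"][:2]-[.558,.03])@e,4),"push",np.round(F,2),"stop s",np.round(np.percentile(s[k],[2,50,98]),4),"tubetop",[round(float(np.median(s[k2&(abs(t-x)<.015)])),4) for x in(-.04,0,.04)])
E
python3 q.py
```

```text
t 10.2 tcp 0.0431 push [-0.32  0.61] stop s [0.1097 0.1269 0.1425] tubetop [0.0842, 0.0868, 0.0848]
```

Request:
carry_out(plan=[{"translation": [0.001,0,0],"rot": [0,0,0]},{"translation": [0.002,0,0],"rot": [0,0,0]},{"translation": [0.003,0,0],"rot": [0,0,0]},{"translation": [0.004,0,0],"rot": [0,0,0]},{"translation": [0.005,0,0],"rot": [0,0,0]},{"translation": [0.006,0,0],"rot": [0,0,0]},{"translation": [0.006,0,0],"rot": [0,0,0]}])

```text
time: 10.9
tool_pos: [0.5784, 0.0719, 0.0338]
ee_rot: [0.0, 0.794, 0.608, -0.0]
contact_force: [0.3, -0.4, 0.5]
gripper_width: 0.997
grasp_force: 0.3
```

```bash
python3 q.py
```

```text
t 11.0 tcp 0.0458 push [1.68 0.48] stop s [0.1097 0.1269 0.1424] tubetop [0.0852, 0.0879, 0.086]
```

Request:
carry_out(plan=[{"translation": [0.001,0,0],"rot": [0,0,0]},{"translation": [0.002,0,0],"rot": [0,0,0]},{"translation": [0.003,0,0],"rot": [0,0,0]},{"translation": [0.003,0,0],"rot": [0,0,0]}])

```text
time: 11.4
tool_pos: [0.5786, 0.0725, 0.0338]
ee_rot: [0.0, 0.794, 0.608, -0.001]
contact_force: [-2.2, -2.8, 2.3]
gripper_width: 1.003
grasp_force: 1.7
```

```bash
python3 q.py
```

```text
t 11.5 tcp 0.0465 push [3.88 2.98] stop s [0.1098 0.127  0.1427] tubetop [0.0858, 0.0881, 0.0861]
```

Request:
carry_out(plan=[{"translation": [0.001,0,0],"rot": [0,0,0]},{"translation": [0.002,0,0],"rot": [0,0,0]},{"translation": [0.002,0,0],"rot": [0,0,0]}])

```text
time: 11.8
tool_pos: [0.5793, 0.0749, 0.0337]
ee_rot: [-0.0, 0.794, 0.608, 0.0]
contact_force: [-0.7, -2.5, 2.1]
gripper_width: 1.0
grasp_force: 1.3
```

```bash
python3 q.py
```

```text
t 11.9 tcp 0.0489 push [1.83 1.73] stop s [0.1122 0.1294 0.1451] tubetop [0.0879, 0.0904, 0.089]
```

Request:
carry_out(plan=[{"translation": [0.001,0,0],"rot": [0,0,0]},{"translation": [0.002,0,0],"rot": [0,0,0]},{"translation": [0.003,0,0],"rot": [0,0,0]},{"translation": [0.003,0,0],"rot": [0,0,0]},{"translation": [0.003,0,0],"rot": [0,0,0]}])

```text
time: 12.4
tool_pos: [0.5797, 0.0763, 0.0338]
ee_rot: [-0.0, 0.794, 0.608, 0.0]
contact_force: [-0.5, -2.0, 1.3]
gripper_width: 0.997
grasp_force: 0.9
```

```bash
python3 q.py
```

```text
t 12.5 tcp 0.0503 push [2.1  2.44] stop s [0.1135 0.1309 0.1466] tubetop [0.0895, 0.0924, 0.0912]
```

Request:
carry_out(plan=[{"translation": [0.001,0,0],"rot": [0,0,0]},{"translation": [0.002,0,0],"rot": [0,0,0]},{"translation": [0.003,0,0],"rot": [0,0,0]},{"translation": [0.003,0,0],"rot": [0,0,0]},{"translation": [0.003,0,0],"rot": [0,0,0]}])

```text
time: 13.0
tool_pos: [0.58, 0.0776, 0.0338]
ee_rot: [-0.0, 0.794, 0.608, 0.0]
contact_force: [-0.8, -2.2, 0.8]
gripper_width: 1.003
grasp_force: 0.9
```

```bash
python3 q.py
```

```text
t 13.1 tcp 0.0517 push [2.57 1.66] stop s [0.1151 0.1322 0.1479] tubetop [0.0911, 0.0929, 0.0917]
```

Request:
carry_out(plan=[{"translation": [0.001,0,0],"rot": [0,0,0]},{"translation": [0.002,0,0],"rot": [0,0,0]},{"translation": [0.003,0,0],"rot": [0,0,0]},{"translation": [0.004,0,0],"rot": [0,0,0]},{"translation": [0.004,0,0],"rot": [0,0,0]}])

```text
time: 13.6
tool_pos: [0.5805, 0.0795, 0.0338]
ee_rot: [-0.0, 0.794, 0.608, 0.0]
contact_force: [-0.8, -2.0, 0.2]
gripper_width: 1.004
grasp_force: 0.9
```

```bash
python3 q.py
```

```text
t 13.7 tcp 0.0537 push [2.11 1.59] stop s [0.1172 0.1342 0.1498] tubetop [0.0931, 0.0954, 0.0936]
```

Request:
carry_out(plan=[{"translation": [0.001,0,0],"rot": [0,0,0]},{"translation": [0.002,0,0],"rot": [0,0,0]},{"translation": [0.003,0,0],"rot": [0,0,0]},{"translation": [0.004,0,0],"rot": [0,0,0]},{"translation": [0.004,0,0],"rot": [0,0,0]}])

```text
time: 14.2
tool_pos: [0.581, 0.0815, 0.0338]
ee_rot: [-0.0, 0.794, 0.608, 0.0]
contact_force: [0.6, -2.7, 0.7]
gripper_width: 0.995
grasp_force: 1.0
```

```bash
python3 q.py
```

```text
t 14.3 tcp 0.0557 push [1.69 1.33] stop s [0.1188 0.1364 0.1518] tubetop [0.0945, 0.0976, 0.096]
```

Request:
carry_out(plan=[{"translation": [0.001,0,0],"rot": [0,0,0]},{"translation": [0.002,0,0],"rot": [0,0,0]},{"translation": [0.003,0,0],"rot": [0,0,0]},{"translation": [0.004,0,0],"rot": [0,0,0]},{"translation": [0.004,0,0],"rot": [0,0,0]}])

```text
time: 14.8
tool_pos: [0.5816, 0.0834, 0.0338]
ee_rot: [-0.0, 0.794, 0.608, 0.0]
contact_force: [-0.2, -1.5, 0.1]
gripper_width: 1.002
grasp_force: 1.0
```

```bash
python3 q.py
```

```text
t 14.9 tcp 0.0577 push [2.71 1.6 ] stop s [0.1212 0.1382 0.1538] tubetop [0.0966, 0.0995, 0.0973]
```

Stop has slid about 11 mm.

Request:
carry_out(plan=[{"translation": [0.001,0,0],"rot": [0,0,0]},{"translation": [0.002,0,0],"rot": [0,0,0]},{"translation": [0.003,0,0],"rot": [0,0,0]},{"translation": [0.004,0,0],"rot": [0,0,0]},{"translation": [0.004,0,0],"rot": [0,0,0]}])

```text
time: 15.4
tool_pos: [0.5821, 0.0853, 0.0338]
ee_rot: [-0.0, 0.794, 0.608, 0.0]
contact_force: [-0.8, -2.9, 0.9]
gripper_width: 1.001
grasp_force: 1.1
```

```bash
python3 q.py
```

```text
t 15.5 tcp 0.0597 push [1.96 1.89] stop s [0.123  0.1401 0.1558] tubetop [0.0984, 0.1015, 0.0993]
```

Request:
carry_out(plan=[{"translation": [0.001,0,0],"rot": [0,0,0]},{"translation": [0.002,0,0],"rot": [0,0,0]},{"translation": [0.003,0,0],"rot": [0,0,0]},{"translation": [0.004,0,0],"rot": [0,0,0]},{"translation": [0.004,0,0],"rot": [0,0,0]}])

```text
time: 16.0
tool_pos: [0.5826, 0.0872, 0.0338]
ee_rot: [-0.0, 0.794, 0.608, 0.0]
contact_force: [-0.8, -2.9, 0.6]
gripper_width: 1.002
grasp_force: 1.1
```

```bash
python3 q.py
```

```text
t 16.1 tcp 0.0617 push [2.1  1.94] stop s [0.125  0.142  0.1579] tubetop [0.1005, 0.1036, 0.1017]
```

Request:
carry_out(plan=[{"translation": [0.001,0,0],"rot": [0,0,0]},{"translation": [0.002,0,0],"rot": [0,0,0]},{"translation": [0.003,0,0],"rot": [0,0,0]},{"translation": [0.003,0,0],"rot": [0,0,0]}])

```text
time: 16.5
tool_pos: [0.583, 0.0887, 0.0338]
ee_rot: [-0.0, 0.794, 0.608, 0.0]
contact_force: [-0.8, -2.3, 0.6]
gripper_width: 0.998
grasp_force: 1.2
```

```bash
python3 q.py
```

```text
t 16.6 tcp 0.0631 push [2.32 2.22] stop s [0.1266 0.1435 0.1593] tubetop [0.1018, 0.1048, 0.1031]
```

Slid about 17 mm; nearly at the limit.

Request:
carry_out(plan=[{"translation": [0.001,0,0],"rot": [0,0,0]},{"translation": [0.002,0,0],"rot": [0,0,0]},{"translation": [0.003,0,0],"rot": [0,0,0]},{"translation": [0.003,0,0],"rot": [0,0,0]}])

```text
time: 17.0
tool_pos: [0.5831, 0.0889, 0.0338]
ee_rot: [0.0, 0.794, 0.608, -0.001]
contact_force: [-1.4, -4.6, 2.0]
gripper_width: 0.999
grasp_force: 2.6
```

```bash
python3 q.py
```

```text
t 17.1 tcp 0.0634 push [4.66 5.34] stop s [0.1266 0.144  0.1596] tubetop [0.1021, 0.1051, 0.1033]
```

Request:
carry_out(plan=[{"translation": [0.001,0,0],"rot": [0,0,0]},{"translation": [0.002,0,0],"rot": [0,0,0]},{"translation": [0.002,0,0],"rot": [0,0,0]},{"translation": [0.002,0,0],"rot": [0,0,0]}])

```text
time: 17.5
tool_pos: [0.5831, 0.0891, 0.0337]
ee_rot: [0.001, 0.794, 0.608, -0.001]
contact_force: [-2.6, -5.5, 3.5]
gripper_width: 0.996
grasp_force: 3.2
```

```bash
python3 q.py
```

```text
t 17.6 tcp 0.0636 push [6.63 6.68] stop s [0.1268 0.1441 0.1595] tubetop [0.1019, 0.1056, 0.1036]
```

Request:
carry_out(plan=[{"translation": [0.001,0,0],"rot": [0,0,0]},{"translation": [0.002,0,0],"rot": [0,0,0]},{"translation": [0.003,0,0],"rot": [0,0,0]},{"translation": [0.0036,0,0],"rot": [0,0,0]},{"translation": [0.0036,0,0],"rot": [0,0,0]},{"translation": [0.0036,0,0],"rot": [0,0,0]}])

```text
time: 18.2
tool_pos: [0.5831, 0.0892, 0.0337]
ee_rot: [0.001, 0.795, 0.607, -0.003]
contact_force: [-3.4, -8.6, 5.4]
gripper_width: 1.001
grasp_force: 4.3
```

```bash
python3 q.py
```

```text
t 18.3 tcp 0.0637 push [7.82 7.82] stop s [0.1269 0.1441 0.1597] tubetop [0.1024, 0.1052, 0.1034]
```

Request:
carry_out(plan=[{"translation": [0.001,0,0],"rot": [0,0,0]},{"translation": [0.002,0,0],"rot": [0,0,0]},{"translation": [0.002,0,0],"rot": [0,0,0]},{"translation": [0.002,0,0],"rot": [0,0,0]}])

```text
time: 18.7
tool_pos: [0.5832, 0.0893, 0.0337]
ee_rot: [0.001, 0.795, 0.607, -0.003]
contact_force: [-3.7, -9.1, 5.7]
gripper_width: 0.999
grasp_force: 4.9
```

```bash
python3 q.py; python3 q.py
```

```text
t 18.8 tcp 0.0638 push [9.87 9.11] stop s [0.1271 0.144  0.1599] tubetop [0.1024, 0.1055, 0.1037]
t 18.9 tcp 0.0638 push [10.02  9.88] stop s [0.1271 0.1442 0.1598] tubetop [0.103, 0.1054, 0.1041]
```

Request:
carry_out(plan=[{"translation": [0,0,0],"rot": [0,0,0]},{"translation": [0,0,0],"rot": [0,0,0]},{"translation": [0,0,0],"rot": [0,0,0]},{"translation": [0,0,0],"rot": [0,0,0]},{"translation": [0,0,0],"rot": [0,0,0]},{"translation": [0,0,0],"rot": [0,0,0]},{"translation": [0,0,0],"rot": [0,0,0]},{"translation": [0,0,0],"rot": [0,0,0]},{"translation": [0,0,0],"rot": [0,0,0]},{"translation": [0,0,0],"rot": [0,0,0]},{"translation": [0,0,0],"rot": [0,0,0]},{"translation": [0,0,0],"rot": [0,0,0]},{"translation": [0,0,0],"rot": [0,0,0]},{"translation": [0,0,0],"rot": [0,0,0]},{"translation": [0,0,0],"rot": [0,0,0]},{"translation": [0,0,0],"rot": [0,0,0]}])

```text
time: 20.5
tool_pos: [0.5832, 0.0893, 0.0337]
ee_rot: [0.001, 0.795, 0.607, -0.003]
contact_force: [-4.2, -8.8, 4.8]
gripper_width: 1.001
grasp_force: 4.9
```

```bash
python3 q.py
```

```text
t 20.6 tcp 0.0638 push [9.43 9.43] stop s [0.1272 0.1442 0.1598] tubetop [0.1029, 0.1053, 0.1039]
```

Request:
carry_out(plan=[{"translation": [-0.001,0,0],"rot": [0,0,0]},{"translation": [-0.002,0,0],"rot": [0,0,0]},{"translation": [-0.003,0,0],"rot": [0,0,0]},{"translation": [-0.004,0,0],"rot": [0,0,0]},{"translation": [-0.005,0,0],"rot": [0,0,0]},{"translation": [-0.006,0,0],"rot": [0,0,0]},{"translation": [-0.007,0,0],"rot": [0,0,0]},{"translation": [-0.008,0,0],"rot": [0,0,0]},{"translation": [-0.009,0,0],"rot": [0,0,0]},{"translation": [-0.01,0,0],"rot": [0,0,0]},{"translation": [-0.011,0,0],"rot": [0,0,0]},{"translation": [-0.012,0,0],"rot": [0,0,0]},{"translation": [-0.013,0,0],"rot": [0,0,0]},{"translation": [-0.014,0,0],"rot": [0,0,0]},{"translation": [-0.015,0,0],"rot": [0,0,0]},{"translation": [-0.016,0,0],"rot": [0,0,0]},{"translation": [-0.017,0,0],"rot": [0,0,0]},{"translation": [-0.018,0,0],"rot": [0,0,0]}])

```text
time: 22.4
tool_pos: [0.582, 0.0852, 0.0338]
ee_rot: [-0.0, 0.794, 0.608, 0.0]
contact_force: [0.2, 0.4, -0.4]
gripper_width: 1.0
grasp_force: 0.0
```

```bash
python3 q.py
```

```text
t 22.5 tcp 0.0593 push [ 0.08 -0.72] stop s [0.1262 0.1434 0.1592] tubetop [0.1018, 0.1047, 0.1033]
```

Request:
carry_out(plan=[{"translation": [-0.006,0,0],"rot": [0,0,0]},{"translation": [-0.014,0,0],"rot": [0,0,0]},{"translation": [-0.024,0,0],"rot": [0,0,0]},{"translation": [-0.036,0,0],"rot": [0,0,0]},{"translation": [-0.05,0,0],"rot": [0,0,0]},{"translation": [-0.07,0,0],"rot": [0,0,0]},{"translation": [-0.09,0,-0.02],"rot": [0,0,0]},{"translation": [-0.12,0,-0.06],"rot": [0,0,0]},{"translation": [-0.15,0,-0.12],"rot": [0,0,0]},{"translation": [-0.19,0,-0.18],"rot": [0,0,0]},{"translation": [-0.25,0,-0.24],"rot": [0,0,0]},{"translation": [-0.32,0,-0.27],"rot": [0,0,0]},{"translation": [-0.4,0,-0.28],"rot": [0,0,0]},{"translation": [-0.48,0,-0.28],"rot": [0,0,0]},{"translation": [-0.54,0,-0.28],"rot": [0,0,0]},{"translation": [-0.54,0,-0.28],"rot": [0,0,0]},{"translation": [-0.54,0,-0.28],"rot": [0,0,0]}])

```text
time: 24.2
tool_pos: [0.511, -0.1769, 0.1744]
ee_rot: [0.0, 0.795, 0.607, 0.0]
contact_force: [0.4, 0.2, -0.2]
gripper_width: 0.998
grasp_force: 0.0
```

```bash
python3 q.py; python3 -c "
from m import *
look('pics/t5.png')"
```

```text
t 24.3 tcp -0.2092 push [-0.55 -0.27] stop s [0.1262 0.1433 0.1593] tubetop [0.1043, 0.1047, 0.1045]
tcp s -0.20918402151640225 z 0.17426405026359582 F along 0.26816609478228337 F [-0.04  0.29  0.48]
stop [0.12680983 0.14235436 0.15926338] 1323
tube -0.06 [0.0767 0.0972 0.1264] 437
tube -0.03 [0.0763 0.0972 0.1264] 443
tube 0 [0.077  0.0973 0.1268] 451
tube 0.03 [0.0767 0.097  0.124 ] 422
```

View pics/t5.png

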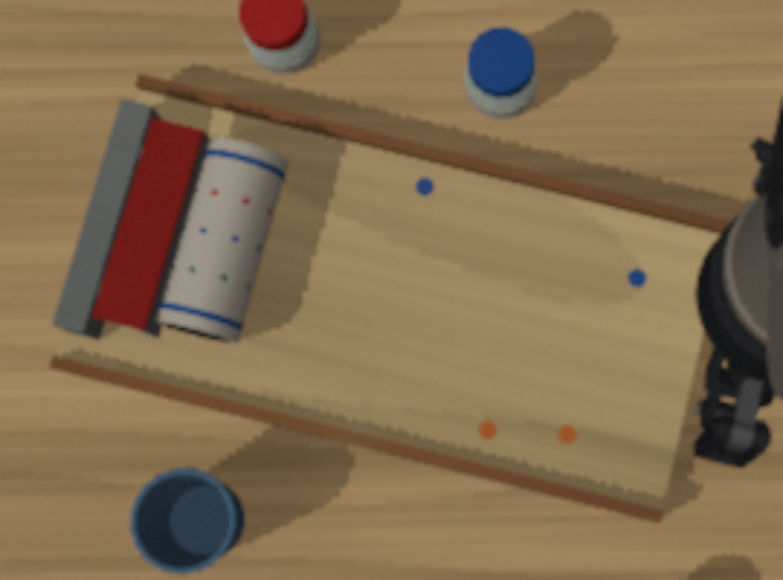

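The tube (crop 222,240) lies square against the red stop (150,225). The jars and cup are where they were.

```bash
python3 -c "
from h import *
print(r.close_job())"
```

```text
the job is handed in; nothing more can be done
None
```

I rolled the tube square against the stop and took up about 17 mm of play until it came firm. I bedded it with a push of about 9.5 N for well over a second, drew back gently, and handed the job in at about 24 s with the jars and cup where they were.

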